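Load and clamp a drilled core

ROBOT

A 7-joint arm with a two-finger parallel gripper is mounted at the origin on the work surface. World frame = base frame: x ahead of the robot, y to its left, z up, the work surface at z = 0. Lengths are in mm, angles in rad, forces in N, time in s.
With the tool pointing down it reaches from about 425 to 925 mm from the base axis. Payload 6.8 kg.
Tool frame: the origin (TCP) lies at the very end of the fingers, on their centre line; the grasp point (between the pads) lies 19 mm behind it; z points along the fingers, y is the direction in which the jaws open and shut (so a half turn about z gives the same grasp; the last joint's range is limited). The gripper opens to 85 mm and grips with 20 to 120 N. Pads are 22 mm wide; open, the fingers measure 114 mm over their backs; the gripper's body (76 mm by 85 mm) begins 54 mm behind the grasp point. The pads swing forward as they close: fully open they stand 13 mm farther back than shut.
Start: joints at [1.21, 0.477, 0.022, 1.555, -0.011, 1.109, -0.083], TCP at [168.836, -653.561, 231.308] pointing down, gripper open.
Joint ranges: [-2.96, 2.96], [-0.34, 2.1], [-1.41, 1.46], [0.24, 2.44], [-1.37, 4.51], [0.17, 1.92], [-2.96, 2.96]. Speed limits (rad/s): [2.39, 2.39, 3.14, 3.14, 3.14, 3.14, 3.14].

INTERFACE

Orientations are given as a rotation vector (axis times angle).
In Python, from station import manip gives the robot as it stands. Calls block until the motion is done:
- manip.move_ptp(position, orientation): joint-space move of the TCP to a pose.
- manip.move_l(position, rot=None, velocity=150): straight line of the TCP; rot=None keeps the orientation; velocity is the mean speed in mm/s.
- manip.move_joints(angles): joint-space move.
- manip.open() and manip.grab(f_grip=None): open the fingers fully, or close them until they stop; f_grip is the grip in N (None keeps the last).
- manip.dwell(seconds).
- manip.solve_ik(position, orientation): joint angles nearest the present ones, or None.
- manip.sense(): the state.
- manip.snapshot(name): name is "scene" or "top"; returns (picture, depth): 384x512x3 uint8, red, green, blue; 384x512 float32, mm along the optical axis (not along the pixel's ray), 0 where there is no reading.
- manip.camera_params(name): a dict with "intrinsics" (3x3 intrinsics, pixels), "R" (3x3) and "t" (3): a world point X has camera coordinates R X + t. Camera axes: x right, y down, z forward; pixel columns grow to the right and rows downward; lengths in mm; the calibration is good to about 2 mm. A picture is of the moment at which its call begins. camera_params takes no time and is no camera call.
A pose or a line that the arm cannot do raises manip.IKError and nothing moves.
- manip.finish_job(): hands the job in, once; it reports no verdict.
The state is a dict: "clock": time; "q": joint angles; "joint_vel": joint speeds; "tau": joint torques, N m; "tool_pos": TCP position; "tcp_rot": TCP orientation; "wrist_force": force on the tool from outside, world axes, zero at the start; "ft_torque": the same for the moment, N m; "gripper_width": finger opening in mm.
Only numpy, scipy, OpenCV 4.12 (cv2) and the standard library are available. Lean on these libraries where they do the work, as an engineer would, in place of code of your own. Each camera call takes 0.05 s, during which the arm holds its last target. There are 200 camera calls.

TASK

Lay the longer of the two concrete cores from the plywood tray in the two V rests of the clamp, between the fixed stop and the open jaw, and let go of it. Then push the square-bored tee handle fully home on the clamp's leaning square spindle and turn it clockwise to its stop, so that the jaw closes on the core; leave the handle on the spindle. Leave everything else where it is.

Things in the scene. Friction and masses are not known exactly. Their poses are not given: they have to be found in the camera images.
- core_centre (a point): Centre of the longer core: a plain concrete cylinder 110 mm long, 55 mm in diameter, about 0.6 kg. Its own y axis is the cylinder's axis (it may have rolled, so x and z mean nothing). It starts lying level in one place of the plywood tray, its centre 55 mm above the table.
- stub_centre (a point): Centre of the short core (stub), to be left alone: a concrete cylinder of the same 55 mm diameter but 85 mm long, lying in the tray parallel to the longer core, 112 mm beside it.
- tray: Plywood tray, fixed, 250 x 140 x 12 mm (x, y, z), origin under its centre. Two places at x = -56 and +56 mm hold a core each along the tray's y, on two wooden V rests 16 mm thick at y = -33 and +33 mm, so fingers can straddle a core's middle. The rests stay 7 mm below the core's centre line.
- cradle (a point): Fixed point on the clamp: where the longer core's centre is once clamped, 75 mm above the table. z up, y along the core towards the spindle, x away from the robot. Two V rests 14 mm thick at y = -37 and +48 mm carry the core; they reach 37 mm to either side and stay 7 mm below the core's centre line. Between them it is free down to the base plate at z = -60 mm.
- clamp: The clamp, fixed, origin under its centre on the table, axes as cradle (cradle is at 0, -70, 75 mm). Base plate 130 x 300 x 15 mm. A fixed stop, 60 mm wide with its top 100 mm above the table, faces the core's end at y = -125 mm; the jaw faces it; beyond the jaw is a dark gear housing (y = 55 to 145 mm) with the spindle.
- jaw_face (a point): Centre of the jaw's padded face, which looks along the clamp's -y to the stop; jaw 54 mm wide, its top 25 mm above this point. At the start it is 125 to 134 mm from the stop, so let the core down half-way between the two. Turning the spindle moves the jaw 18 mm per rad, pushing the core along its rests against the stop with a few newtons; it ends 111 mm from the stop.
- spindle_seat (a point): Point on the spindle's axis on the shoulder (collar 48 mm in diameter) that the handle must rest on, 95 mm above the table. z points along the spindle and out: it leans 30 degrees from vertical towards the clamp's -x (the robot). x and y are square to the flats and turn with it. The shaft is steel, 22 mm square, 36 mm long from here, its last 5 mm tapered to 15 mm.
- spindle (a joint): Turn of the spindle in rad, growing clockwise as seen looking down on its end. It starts anywhere from 0 to 0.5; its stop is at 1.30. It stays where it is left (friction 0.15 N m) and drives the jaw.
- handle_centre (a point): Centre of the tee handle, half-way up: a plain steel hub 40 mm square, 68 mm high, z up, with a round cross bar 18 mm thick and 130 mm long through it along its own x, 23 mm above this point; 0.38 kg. It stands upright on the grey mat. The two hub sides facing its own +y and -y are flat and free: grip there across y, about 14 mm above this point.
- handle_mouth (a point): Centre of the tee handle's underside, the mouth of its bore, 34 mm below handle_centre, same axes. The bore is 24 mm square and 40 mm deep, its sides parallel to the hub's, so it fits the 22 mm shaft in any of four ways with 1 mm play a side.
- knob_centre (a point): Centre of a black star knob, to be left alone: five lobes, 68 mm across, 59 mm high, round stem below. It stands on the same grey mat (250 x 140 x 4 mm) 105 to 125 mm from the tee handle.
- bottle_centre (a point): Centre of a white bottle, 60 mm in diameter, 170 mm high, standing between the robot and the clamp. To be left alone.
- weight_centre (a point): Centre of a steel knob weight, 60 mm in diameter, 78 mm high, at the back of the table. To be left alone.
- gauge_centre (a point): Centre of a 50 mm concrete cube standing on the table between the robot and the clamp. To be left alone.
- mallet_grip (a point): Grip of a hammer lying at the back of the table. To be left alone.
Things that resemble listed ones, but are neither listed nor needed, are in the scene too. Leave any purple look-alike of the part that bears core_centre alone.

How it is judged:
By the outcome, as a careful person would: the job done as asked, in the order asked, and still so for the second after the job is handed in, with the robot touching nothing.
It also fails if it takes over 64 s, if anything falls off the work surface, if the arm or the gripper's body presses on something with over 40 N, if the wrist force passes 120 N, or if a joint passes its speed limit or range.

## Working session

There is one attempt and no reset: what is moved stays moved. The work goes in short steps, each a Python script; the robot and the scene stay as the last script left them, time stands still between calls to the robot, and variables do not carry over. Pictures are saved under pics/ and viewed, about 8 in all and at most 12, crops included, and the job is handed in when it is done.

```bash
mkdir -p pics; ls
python3 - <<'E'
from station import manip
import cv2,numpy as np
for n in("scene","top"):
    p,d=manip.snapshot(n); c=manip.camera_params(n)
    np.savez(f"pics/{n}0.npz",p=p,d=d)
    cv2.imwrite(f"pics/{n}0.png",cv2.resize(p[...,::-1],(800,600),interpolation=cv2.INTER_CUBIC))
    print(n,c["intrinsics"].round(1).tolist(),c["R"].round(3).tolist(),c["t"].round(1),(d>0).mean())
s=manip.sense();print(s["clock"],s["tcp_rot"],s["gripper_width"])
E
```

```text
pics
scene [[486.2, 0.0, 258.6], [0.0, 486.2, 190.8], [0.0, 0.0, 1.0]] [[-0.873, 0.487, 0.01], [0.377, 0.689, -0.619], [-0.309, -0.537, -0.785]] [ 413.5 -151.1 1696.3] 0.9960530598958334
top [[485.5, 0.0, 249.3], [0.0, 485.5, 197.4], [0.0, 0.0, 1.0]] [[0.03, -1.0, -0.001], [-0.996, -0.029, -0.09], [0.09, 0.004, -0.996]] [  23.6  510.5 1397.6] 0.9961293538411459
0.1 [-3.11496543e+00 -3.95839528e-01  5.25769694e-04] 85.53650975955706
```

View pics/scene0.png

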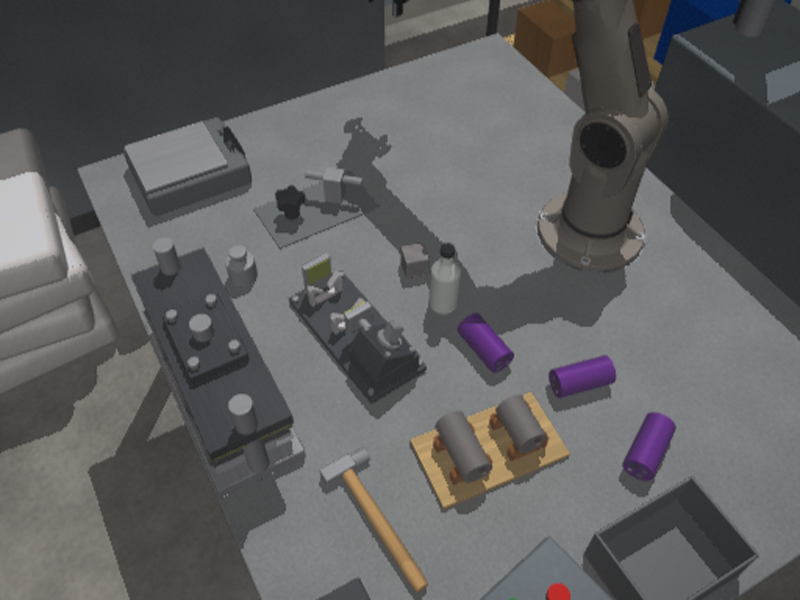

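View pics/top0.png

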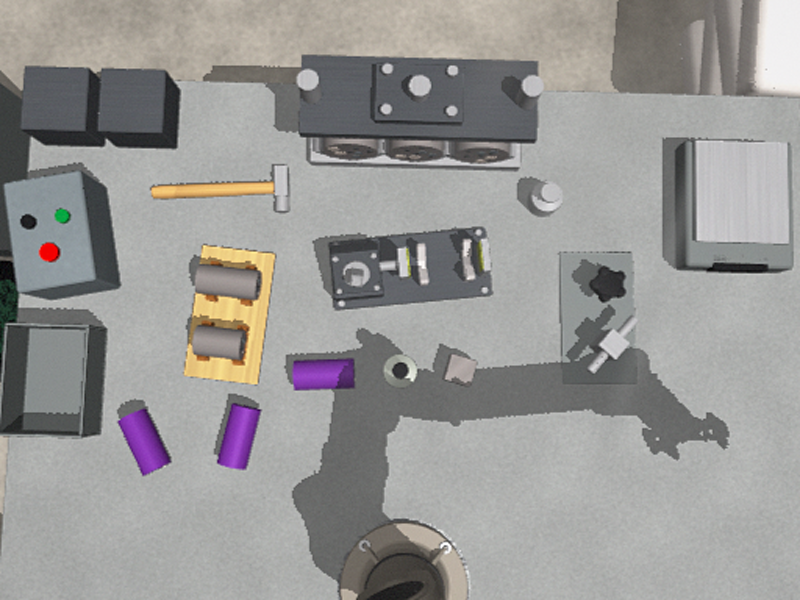

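```bash
cat > h.py <<'E'
import numpy as np,cv2
from scipy.spatial.transform import Rotation as Ro
from station import manip
CP={n:manip.camera_params(n) for n in("scene","top")}
def cloud(n,d):
    c=CP[n];v,u=np.indices(d.shape);K=c["intrinsics"]
    X=np.stack([(u-K[0,2])/K[0,0]*d,(v-K[1,2])/K[1,1]*d,d],-1)
    return (X-c["t"])@c["R"]          # world, HxWx3
def pix(n,X):
    c=CP[n];x=c["R"]@np.asarray(X,float)+c["t"];x=c["intrinsics"]@x;return x[:2]/x[2]
def load(n,k="0"):
    z=np.load(f"pics/{n}{k}.npz");return z["p"],z["d"],cloud(n,z["d"])
E
cat > m.py <<'E'
from h import *
S=800/512
def box(W,poly,z0,z1):  # poly in top 800px
    m=np.zeros(W.shape[:2],np.uint8);cv2.fillPoly(m,[(np.array(poly)/S).astype(int)],1)
    return (m>0)&(W[...,2]>z0)&(W[...,2]<z1)
p,d,W=load("top");ps,ds,Ws=load("scene")
def rect(P,name):
    r=cv2.minAreaRect(P[:,:2].astype(np.float32));print(name,len(P),"c",np.round(r[0],1),"sz",np.round(r[1],1),"ang",round(r[2],1),"z",np.percentile(P[:,2],[2,50,98]).round(1))
regs={"long":([(185,255),(275,255),(275,308),(185,308)],58,95),"stub":([(185,315),(260,315),(260,365),(185,365)],58,95),
"hub+bar":([(575,305),(650,305),(650,380),(575,380)],45,90),"hubtop":([(575,305),(650,305),(650,380),(575,380)],71,90),
"clampplate":([(325,225),(500,220),(500,300),(325,312)],9,22),"tray":([(180,240),(280,240),(270,390),(180,390)],7,18),
"knob":([(585,260),(630,260),(630,302),(585,302)],40,90),"stoptop":([(460,235),(498,230),(498,280),(460,280)],92,108),
"shaft":([(335,255),(378,255),(378,300),(335,300)],100,150),"bottle":([(375,345),(425,345),(425,395),(375,395)],100,200)}
for k,(po,a,b) in regs.items():
    m=box(W,po,a,b);P=W[m];rect(P,k)
    lo,hi=np.percentile(P[:,:2],[1,99],axis=0)
    ms=(Ws[...,2]>a)&(Ws[...,2]<b)&np.all((Ws[...,:2]>lo-15)&(Ws[...,:2]<hi+15),-1)
    if ms.sum()>5: rect(Ws[ms],"   scene")
# table check
for n,w in(("top",W),("scene",Ws)):
    q=w[(abs(w[...,0]-300)<60)&(abs(w[...,1]+200)<60)];print(n,"table z",np.median(q[:,2]),q[:,2].std())
a=p[140:205,200:325,::-1];b=cv2.resize(a,(800,416),interpolation=cv2.INTER_CUBIC)
cs=pix("scene",[480,60,110]);print("spindle px scene",cs)
x,y=238,215;e=cv2.resize(ps[160:260,180:280,::-1],(416,416),interpolation=cv2.INTER_CUBIC)
cv2.imwrite("pics/c1.png",cv2.resize(a,(800,416),interpolation=cv2.INTER_CUBIC))
cv2.imwrite("pics/c2.png",cv2.resize(ps[165:260,180:280,::-1],(600,570),interpolation=cv2.INTER_CUBIC))
E
python3 m.py
```

```text
long 754 c [547.2 335.1] sz [112.1  54.8] ang 84.6 z [61.3 78.5 86.6]
   scene 820 c [548.3 336.7] sz [114.1  55. ] ang 84.7 z [60.5 78.2 86.4]
stub 608 c [436.1 346.9] sz [86.8 54.5] ang 84.5 z [60.6 78.4 86.9]
   scene 623 c [437.  347.9] sz [90.2 55.2] ang 85.4 z [60.  78.8 87. ]
hub+bar 442 c [ 453.1 -365.9] sz [ 40.9 129. ] ang 49.4 z [50.2 70.5 77. ]
   scene 288 c [ 452.1 -363. ] sz [ 49.3 129.1] ang 40.2 z [48.  68.8 76.7]
hubtop 197 c [ 453.  -366.4] sz [ 39.8 126.3] ang 51.1 z [71.  73.2 77.5]
   scene 100 c [ 451.7 -363.8] sz [ 45.6 121.9] ang 64.1 z [71.1 73.6 79. ]
clampplate 2549 c [597.7   5. ] sz [149.6 329.6] ang 7.0 z [ 9.9 15.8 21.2]
   scene 1497 c [577.4   3.3] sz [159.8 303.9] ang 5.5 z [10.3 16.2 21.3]
tray 2265 c [492.4 346.2] sz [285.9 178.8] ang 1.2 z [ 7.5 12.4 17.4]
   scene 2315 c [491.8 341.7] sz [270.2 178.7] ang 0.2 z [ 7.8 12.8 17.4]
knob 366 c [ 561.9 -359.9] sz [65.1 62. ] ang 75.0 z [44.2 63.  69.1]
   scene 241 c [ 562.5 -355.6] sz [65.5 65.3] ang 87.8 z [44.  62.4 69.4]
stoptop 116 c [ 604.9 -128.9] sz [59.8 16. ] ang 7.4 z [ 95.1 100.5 105.6]
   scene 97 c [ 604.2 -126.1] sz [60.3 19.4] ang 4.2 z [ 92.8  99.8 105.4]
shaft 297 c [567.  100.8] sz [58.6 75.1] ang 1.6 z [100.2 107.2 131.5]
   scene 396 c [572.3 106.1] sz [71.2 85.7] ang 4.4 z [100.2 107.3 131.3]
bottle 365 c [393.8  18.1] sz [54.6 57.5] ang 1.4 z [104.  119.9 173.5]
   scene 337 c [397.3  25.7] sz [46.  55.1] ang 58.3 z [101.7 123.8 173.9]
top table z 0.567946561731272 3.0185629468676973
scene table z 1.4320330035036164 3.061434103043391
spindle px scene [266.95956169 191.84520641]
```

View pics/c1.png

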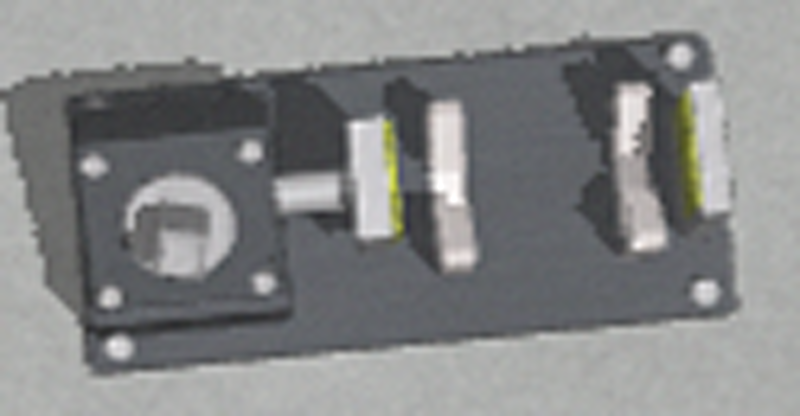

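View pics/c2.png

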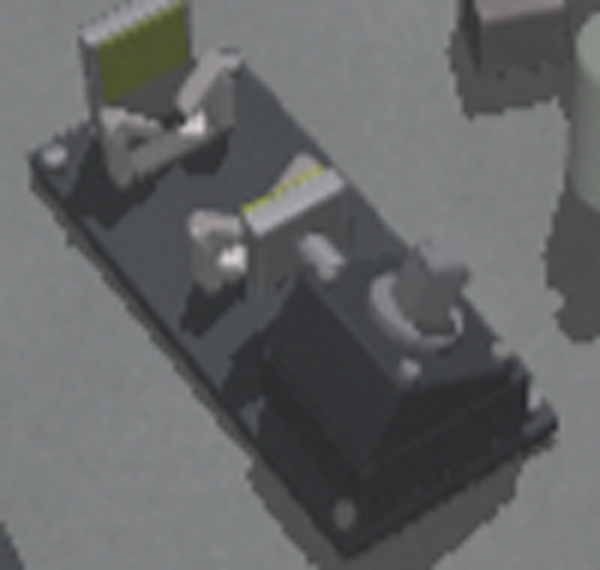

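```bash
cat > m2.py <<'E'
from h import *
out={}
for n in("top","scene"):
    F=[manip.snapshot(n) for _ in range(10)]
    p=np.mean([f[0] for f in F],0).astype(np.uint8);D=np.array([f[1] for f in F]);
    print(n,"temporal noise",np.median(D.std(0)))
    np.savez(f"pics/{n}1.npz",p=p,d=np.median(D,0));out[n]=(p,np.median(D,0))
def ray(n,uv,z):
    c=CP[n];r=c["R"].T@np.linalg.inv(c["intrinsics"])@[uv[0],uv[1],1];o=-c["R"].T@c["t"];return o+r*(z-o[2])/r[2]
f=lambda a,b:((a+.5)/6.4-.5+200,(b+.5)/6.4-.5+140)
for nm,q,z in(("RB",(740,310),15),("RT",(708,35),15),("LB",(90,375),15),("stopface t",(682,88),100),("stopface b",(692,212),100),("jaw t",(392,122),100),("jaw b",(403,236),100),("stoppad t",(692,85),100),("stoppad b",(705,213),100),("jawpad t",(385,120),100),("jawpad b",(392,240),100)):
    print(nm,ray("top",f(*q),z).round(1))
im=[]
for n,(x,y) in(("top",(228,175)),("scene",(251,215))):
    im.append(cv2.resize(out[n][0][y-14:y+14,x-14:x+14,::-1],(400,400),interpolation=cv2.INTER_CUBIC))
im=np.hstack(im);im=np.clip(im.astype(float)*1.3,0,255).astype(np.uint8)
cv2.imwrite("pics/c3.png",im)
print("time",manip.sense()["clock"])
E
python3 m2.py
```

```text
top temporal noise 2.9150097
scene temporal noise 3.7290096
RB [ 543.7 -154.7   15. ]
RT [ 671.6 -137.7   15. ]
LB [504.8 143.4  15. ]
stopface t [ 630.6 -116.5  100. ]
stopface b [ 576.2 -121.9  100. ]
jaw t [611.9   9.4 100. ]
jaw b [562.    3.2 100. ]
stoppad t [ 632.  -120.9  100. ]
stoppad b [ 575.9 -127.6  100. ]
jawpad t [612.7  12.4 100. ]
jawpad b [560.1   7.9 100. ]
time 1.1
```

View pics/c3.png

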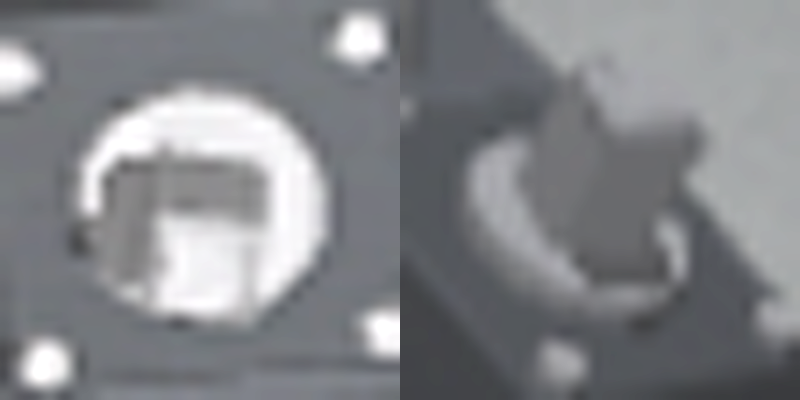

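```bash
cat > m3.py <<'E'
from h import *
import sys
def ray(n,uv,z):
    c=CP[n];r=c["R"].T@np.linalg.inv(c["intrinsics"])@[uv[0],uv[1],1];o=-c["R"].T@c["t"];return o+r*(z-o[2])/r[2]
psi=np.radians(7.45);cx=np.array([np.cos(psi),np.sin(psi),0]);cy=np.array([-np.sin(psi),np.cos(psi),0])
org=np.array([588.2,2.85,0])
S1=ray("top",(227.7,174.9),95)
us=180+ 0; 
S2=ray("scene",(237+(578.)/14.29-28-.5+0,201+222/14.29-.5),95)
for s in(S1,S2):print(s.round(1),"clamp",((s-org)@cx).round(1),((s-org)@cy).round(1))
S=S1;a=-np.sin(np.pi/6)*cx+np.array([0,0,np.cos(np.pi/6)]);e1=np.cross(cy,a)  # e1: uphill +x
rows=[]
for n in("top","scene"):
    p=load(n,"1")[0];r=[]
    for h in(0,36):
        g=np.arange(-30,30,.15)
        E1,E2=np.meshgrid(g[::-1],g[::-1],indexing="ij") # up=+x,left=+y
        X=S+h*a+E1[...,None]*e1+E2[...,None]*cy
        c=CP[n];q=(X@c["R"].T+c["t"])@c["intrinsics"].T;q=(q[...,:2]/q[...,2:]).astype(np.float32)
        im=cv2.remap(p,q[...,0],q[...,1],cv2.INTER_CUBIC)[...,::-1].copy()
        if h==0: cv2.circle(im,(200,200),160,(0,0,255),1)
        else:
            cv2.rectangle(im,(150,150),(250,250),(0,0,255),1)
        r.append(cv2.resize(im,(300,300)))
    rows.append(np.hstack(r))
cv2.imwrite("pics/c4.png",np.vstack(rows))
E
python3 m3.py
```

```text
[564.2 100.4  95. ] clamp -11.2 99.8
[562.9 101.7  95. ] clamp -12.3 101.3
```

View pics/c4.png

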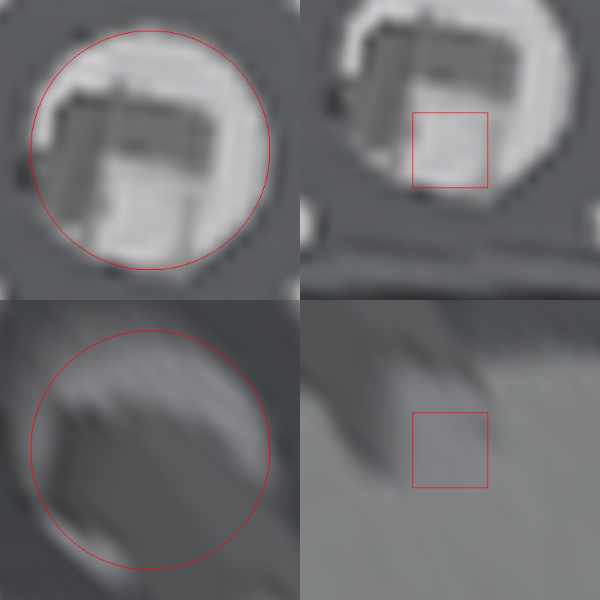

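```bash
cat >> h.py <<'E'
psi=np.radians(7.45);cx=np.array([np.cos(psi),np.sin(psi),0]);cy=np.array([-np.sin(psi),np.cos(psi),0])
org=np.array([588.2,2.85,0]);SEAT=np.array([563.8,100.8,95.])
AX=-.5*cx+np.array([0,0,np.sqrt(.75)]);e1=np.cross(cy,AX)
def rv(y,z):
    y=np.array(y,float);z=np.array(z,float)/np.linalg.norm(z);y-=z*(y@z);y/=np.linalg.norm(y)
    return Ro.from_matrix(np.column_stack([np.cross(y,z),y,z])).as_rotvec()
def down(deg): t=np.radians(deg);return rv([np.cos(t),np.sin(t),0],[0,0,-1])
def spin(y0deg,cw):  # tool y at angle y0deg from e1 towards cy, then clockwise turn cw (rad)
    t=np.radians(y0deg)-cw;return rv(np.cos(t)*e1+np.sin(t)*cy,-AX)
def st():
    s=manip.sense();print("t%.1f"%s["clock"],"tcp",s["tool_pos"].round(1) if hasattr(s["tool_pos"],"round") else s["tool_pos"],"F",np.round(s["wrist_force"],1),"M",np.round(s["ft_torque"],2),"w%.1f"%s["gripper_width"],"q",np.round(s["q"],2));return s
E
cat > m4.py <<'E'
from h import *
for n in("top","scene"):
    p,d,W=load(n,"1")
    for nm,c,r,z0,z1 in(("core",(548,336),75,62,95),("handle",(453,-365),72,45,90),("knob",(562,-358),42,45,90)):
        m=(np.hypot(W[...,0]-c[0],W[...,1]-c[1])<r)&(W[...,2]>z0)&(W[...,2]<z1)
        if nm=="core": m&=(W[...,0]>505)
        k=cv2.connectedComponentsWithStats(m.astype(np.uint8));m=k[1]==1+np.argmax(k[2][1:,4])
        P=W[m][:,:2].astype(np.float32);R=cv2.minAreaRect(P);C=np.cov(P.T);w,v=np.linalg.eigh(C)
        print(n,nm,m.sum(),"rect",np.round(R[0],1),np.round(R[1],1),round(R[2],1),"mean",P.mean(0).round(1),"pca",np.degrees(np.arctan2(v[1,1],v[0,1])).round(1))
        if nm=="handle":
            u=np.array([np.cos(-.7),np.sin(-.7)]);
            for s in(-1,1):
                e=P[((P-[453,-365.5])@u)*s>35];print("  bar end",e.mean(0).round(1),len(e))
    yel=(p[...,0].astype(int)-p[...,2]>60)&(p[...,1].astype(int)-p[...,2]>50)&(abs((W[...,:2]-org[:2])@cx[:2])<40)&(abs((W[...,:2]-org[:2])@cy[:2])<160)
    Y=(W[yel]-org);a=Y@cy;
    for s in(a<-60,a>-60): print(n,"yellow y",np.percentile(a[s],[0,10,50,90,100]).round(1),"z",np.median(Y[s][:,2]).round(1),s.sum())
for k in range(8):
    y0=-12.5+45*2*(k%4)
    r=[manip.solve_ik(SEAT+h*AX,spin(y0,c)) for h,c in((29,0),(110,0),(29,.6),(29,1.2))]
    print(k,y0,[None if q is None else np.round(q,2).tolist() for q in r])
E
python3 m4.py
```

```text
top core 744 rect [547.5 335.3] [111.   53.7] 84.8 mean [545.9 334.1] pca 85.0
top handle 445 rect [ 453.3 -366.2] [ 40.3 129. ] 51.3 mean [ 453.3 -364.5] pca 140.4
  bar end [ 415.2 -333.3] 67
  bar end [ 492.  -397.2] 66
top knob 364 rect [ 564.4 -362.8] [64.8 60.6] 37.7 mean [ 562.6 -359.2] pca 106.4
top yellow y [-126.9 -126.6 -125.5 -125.4 -125.2] z 96.9 17
top yellow y [4.4 4.7 6.1 7.  7.3] z 98.7 18
scene core 793 rect [548.1 336.9] [111.1  52.5] 84.8 mean [551.9 340.4] pca 85.4
scene handle 292 rect [ 452.4 -364.3] [ 42.  128.5] 49.6 mean [ 455.  -359.6] pca 140.5
  bar end [ 416.4 -330.1] 44
  bar end [ 493.7 -394. ] 39
scene knob 234 rect [ 565.1 -357.8] [61.6 61.7] 16.6 mean [ 564.7 -354. ] pca 97.3Traceback (most recent call last):
  File "m4.py", line 16, in <module>
    for s in(a<-60,a>-60): print(n,"yellow y",np.percentile(a[s],[0,10,50,90,100]).round(1),"z",np.median(Y[s][:,2]).round(1),s.sum())
                                              ~~~~~~~~~~~~~^^^^^^^^^^^^^^^^^^^^^^^
    return _quantile_unchecked(
        a, q, axis, out, overwrite_input, method, keepdims, weights)
    return _ureduce(a,
                    func=_quantile_ureduce_func,
    ...<5 lines>...
                    overwrite_input=overwrite_input,
                    method=method)
    r = func(a, **kwargs)
    result = _quantile(arr,
                       quantiles=q,
    ...<2 lines>...
                       out=out,
                       weights=wgt)
    slices_having_nans = np.isnan(arr[-1, ...])
                                  ~~~^^^^^^^^^
IndexError: index -1 is out of bounds for axis 0 with size 0
```

Run:
```python
from h import *
f=lambda r:[None if q is None else np.round(q,2).tolist() for q in r]
for k in range(4):
    y0=-12.5+90*k
    print(y0,*f([manip.solve_ik(SEAT+h*AX,spin(y0,c)) for h,c in((29,0),(110,0),(29,.6),(29,1.2))]),sep="\n  ")
for a in(-5.2,174.8):print("core",*f([manip.solve_ik([547.7,336,z],down(a)) for z in(33,250)]))
for a in(7.45,187.45):print("clamp",*f([manip.solve_ik([596,-56.6,z],down(a)) for z in(53,250)]))
for a in(50.2,230.2):print("handle",*f([manip.solve_ik([453,-365.3,z],down(a)) for z in(33,250)]))
```

```text
-12.5
  [-0.06, 0.29, -0.33, 2.31, 1.39, 0.21, -1.78]
  [0.47, 0.15, -0.89, 2.3, 0.83, 0.33, -1.21]
  [0.49, 0.44, -0.99, 2.28, 1.48, 0.47, -2.37]
  None
77.5
  [-0.01, 0.3, -0.39, 2.31, 1.4, 0.23, -0.21]
  [0.35, 0.13, -0.76, 2.31, 0.78, 0.31, 0.4]
  [-0.01, 0.3, -0.39, 2.31, 1.4, 0.23, -0.81]
  [-0.12, 0.29, -0.27, 2.31, 1.38, 0.19, -1.4]
167.5
  [0.16, 0.33, -0.59, 2.29, 1.42, 0.29, 1.36]
  [0.71, 0.22, -1.16, 2.3, 0.98, 0.4, 1.82]
  [-0.01, 0.3, -0.39, 2.31, 1.4, 0.23, 0.76]
  [-0.01, 0.3, -0.39, 2.31, 1.4, 0.23, 0.16]
257.5
  [0.16, 0.33, -0.59, 2.29, 1.42, 0.29, 2.93]
  [0.14, 0.1, -0.54, 2.32, 0.69, 0.28, -2.67]
  [0.16, 0.33, -0.59, 2.29, 1.42, 0.29, 2.33]
  [0.16, 0.33, -0.59, 2.29, 1.42, 0.29, 1.73]
core [-0.17, 0.76, -0.68, 1.74, 0.61, 0.87, -1.22] [-0.0, 0.58, -0.94, 1.57, 0.48, 1.25, -1.12]
core [0.11, 1.03, -1.2, 1.72, 1.04, 1.18, 1.65] [0.11, 0.69, -1.19, 1.56, 0.65, 1.34, 1.9]
clamp [0.42, 0.64, -0.57, 1.84, 0.47, 0.79, -0.27] [0.47, 0.4, -0.63, 1.69, 0.26, 1.13, -0.1]
clamp [-0.79, 1.06, 1.26, 1.93, -1.15, 1.14, -2.05] [-0.84, 0.66, 1.28, 1.77, -0.67, 1.23, -2.39]
handle [0.92, 0.63, -0.46, 1.9, 0.41, 0.71, 1.09] [0.99, 0.36, -0.54, 1.73, 0.2, 1.11, 1.27]
handle [0.51, 0.58, 0.09, 1.93, -0.08, 0.63, -1.62] [0.53, 0.31, 0.06, 1.77, -0.02, 1.07, -1.68]
```

Run:
```python
from h import *
o=down(-5.2)
manip.move_ptp([547.7,336,260],o); st()
manip.move_l([547.7,336,120],velocity=250); 
manip.move_l([547.7,336,33],velocity=120);st()
manip.grab(60); s=st()
manip.move_l([547.7,336,60],velocity=60); st()
manip.move_l([547.7,336,250],velocity=250); st()
```

```text
t4.8 tcp [548.2 335.2 259.8] F [0.2 0.1 0.4] M [-0.01 -0.01 -0.01] w85.3 q [ 0.    0.57 -0.95  1.56  0.48  1.26 -1.12]
t6.4 tcp [548.  336.6  33.7] F [-0.3  0.1  0.8] M [-0.   -0.06 -0.01] w85.7 q [-0.1   0.8  -0.8   1.73  0.71  0.92 -1.28]
t6.8 tcp [547.9 336.3  34.2] F [-1.6 -0.6  5.3] M [-0.25  0.34 -0.02] w53.6 q [-0.1   0.8  -0.8   1.73  0.7   0.92 -1.28]
t7.4 tcp [547.7 335.8  60. ] F [ 0.6  0.2 -8.2] M [-0.03  0.05  0.02] w53.4 q [-0.08  0.77 -0.82  1.72  0.67  0.96 -1.26]
t8.3 tcp [547.  334.9 248. ] F [ 0.2 -0.2 -8.4] M [-0.05  0.03 -0.07] w53.5 q [-0.    0.58 -0.95  1.57  0.49  1.25 -1.12]
```

Run:
```python
from h import *
o=down(7.45);T=org-60*cy
manip.move_ptp([T[0],T[1],230],o)
manip.move_l([T[0],T[1],75],velocity=200);st()
z=75
while z>52:
    z-=3 if z>60 else 1
    manip.move_l([T[0],T[1],z],velocity=60);s=manip.sense()
    if s["wrist_force"][2]>-2: break
st()
for n in("top","scene"):
    p,d=manip.snapshot(n);np.savez(f"pics/{n}2.npz",p=p,d=d)
p=load("top","2")[0][140:205,200:325,::-1];q=load("scene","2")[0][165:260,180:280,::-1]
cv2.imwrite("pics/c5.png",np.hstack([cv2.resize(p,(500,260)),cv2.resize(q,(274,260))]))
```

```text
t10.7 tcp [597.2 -56.   76.3] F [ 0.6  0.6 -7.3] M [-0.    0.01 -0.01] w53.5 q [ 0.63  0.71 -0.88  1.82  0.68  0.94 -0.43]
t13.7 tcp [596.3 -56.6  54.3] F [-4.7 -1.3  6.6] M [-0.24  0.93 -0.29] w53.5 q [ 0.61  0.74 -0.86  1.83  0.71  0.91 -0.45]
```

View pics/c5.png

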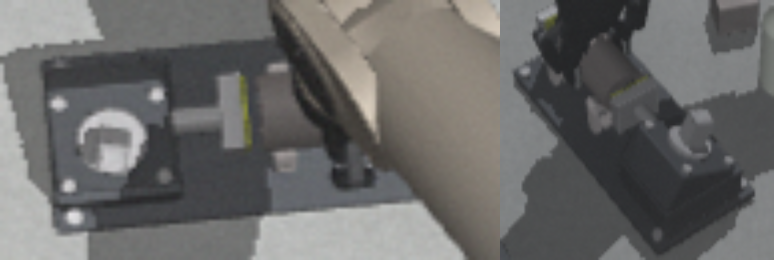

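The core lies in the rests with a gap to the jaw (yellow face at crop x≈247, core end ≈262). Release it and go for the handle.

Run:
```python
from h import *
manip.open();st()
T=org-60*cy
manip.move_l([T[0],T[1],90],velocity=120);manip.move_l([T[0],T[1],230],velocity=300)
o=down(50.2)
manip.move_ptp([453,-365.3,180],o);
p,d=manip.snapshot("top");np.savez("pics/top3.npz",p=p,d=d);W=cloud("top",d)
L=(W-org);m=(abs(L@cx)<12)&(L@cy<15)&(L@cy>-124)&(W[...,2]>88)&(W[...,2]<110);a=(L@cy)[m]
print("core along clamp y",np.percentile(a,[1,50,99]).round(1),"x mean",(L@cx)[m].mean().round(1),"z",np.percentile(W[m][:,2],[50,95]).round(1))
manip.move_l([453,-365.3,100],velocity=200);
manip.move_l([453,-365.3,32],velocity=100);st()
manip.grab(80);st()
manip.move_l([453,-365.3,60],velocity=60);st()
cv2.imwrite("pics/c6.png",cv2.resize(p[...,::-1][130:290,190:430],(780,520)))
```

```text
t14.2 tcp [596.2 -56.6  53.1] F [ 0.3 -0.6  0.1] M [-0.01  0.    0.  ] w85.6 q [ 0.61  0.74 -0.86  1.83  0.71  0.91 -0.45]
core along clamp y [-113.9  -55.    13.7] x mean -0.2 z [101.7 106.3]
t18.0 tcp [ 453.4 -365.2   32.3] F [ 0.7 -0.7  0.4] M [-0.    0.   -0.04] w85.2 q [ 1.27  0.81 -0.98  1.87  0.85  0.93  0.76]
t18.5 tcp [ 453.4 -365.5   32.6] F [-0.8 -0.2  5.1] M [ 0.04  0.14 -0.06] w39.0 q [ 1.27  0.81 -0.98  1.87  0.85  0.93  0.76]
t19.1 tcp [ 452.8 -365.4   60. ] F [-1.   0.6 -4.6] M [ 0.01  0.02 -0.  ] w39.3 q [ 1.29  0.78 -1.01  1.86  0.81  0.97  0.79]
```

View pics/c6.png

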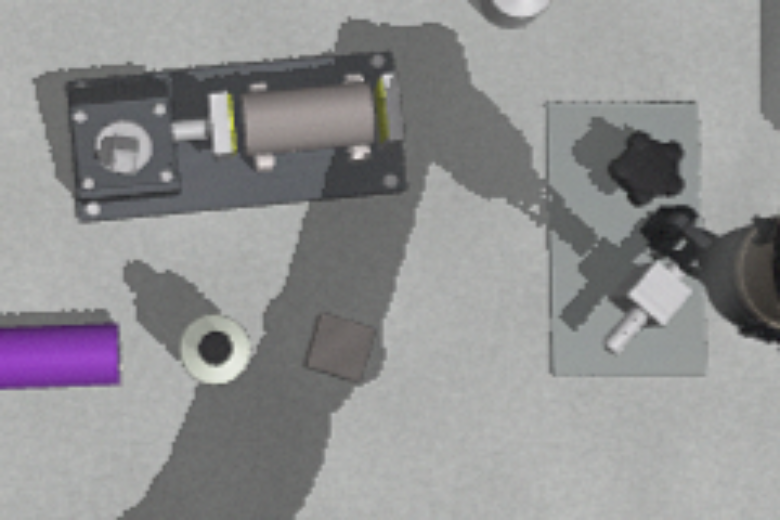

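Run:
```python
from h import *
manip.move_l([453,-365.3,230],velocity=250)
o=spin(167.5,0)
for h in(150,120,100):
    q=manip.solve_ik(SEAT+h*AX,o)
    if q is not None:break
print(h,np.round(q,2))
manip.move_ptp(SEAT+h*AX,o);st()
try: manip.move_l(SEAT+75*AX,velocity=150)
except manip.IKError as e: print("IKE",e)
s=st()
print("err perp",((s["tool_pos"]-SEAT)@e1).round(1),((s["tool_pos"]-SEAT)@cy).round(1),"h",((s["tool_pos"]-SEAT)@AX).round(1))
im=[]
for n,(x,y) in(("top",(228,180)),("scene",(255,205))):
    p,d=manip.snapshot(n);im.append(cv2.resize(p[y-32:y+32,x-32:x+32,::-1],(390,390),interpolation=cv2.INTER_CUBIC))
cv2.imwrite("pics/c7.png",np.hstack(im))
```

```text
150 [ 0.68  0.03 -1.05  2.3   0.44  0.34  2.31]
t21.6 tcp [489.7  90.6 224.8] F [-0.2  0.8 -3.7] M [-0.1   0.93  0.03] w39.2 q [ 0.68  0.03 -1.05  2.3   0.44  0.35  2.31]
t22.5 tcp [526.9  95.8 160.1] F [ 0.1 -0.5 -3.7] M [-0.14  0.92  0.  ] w39.1 q [ 0.38  0.24 -0.81  2.3   1.13  0.33  1.65]
err perp 0.2 -0.2 h 75.0
```

View pics/c7.png

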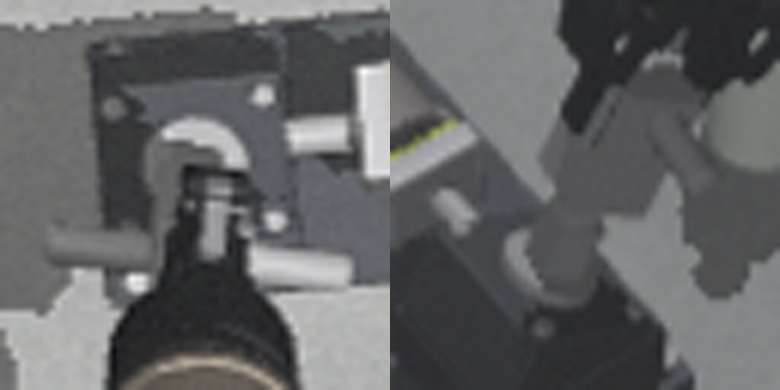

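```bash
cat > ins.py <<'E'
from h import *
def go(h,off=(0,0),o=None,lim=25,step=2,v=50):
    hh=(manip.sense()["tool_pos"]-SEAT)@AX
    while hh>h+.01:
        hh=max(h,hh-step)
        manip.move_l(SEAT+hh*AX+off[0]*e1+off[1]*cy,o,velocity=v);s=manip.sense();F=np.array(s["wrist_force"])+[0,0,3.7]
        if np.linalg.norm(F)>8 or hh==h: print("h%.1f act %.1f"%(hh,(s["tool_pos"]-SEAT)@AX),"F ax/e1/cy",np.round([F@AX,F@e1,F@cy],1),"M",np.round(s["ft_torque"],2))
        if np.linalg.norm(F)>lim: return hh
    return hh
E
python3 - <<'E'
from ins import *
go(27.5,step=4); st()
E
```

```text
h27.5 act 28.7 F ax/e1/cy [24.4 -0.7  2.1] M [0.2  1.29 0.13]
t25.6 tcp [549.7  99.4 120. ] F [-13.    0.4  17. ] M [0.2  1.29 0.13] w39.0 q [ 0.28  0.36 -0.73  2.29  1.45  0.35  1.36]
```

Run:
```python
from ins import *
b=np.array(manip.sense()["ft_torque"])@AX
c=0
while c<1.3:
    c+=.15 if c<.85 else .03
    try: manip.move_l(SEAT+28.2*AX,spin(167.5,c),velocity=100)
    except manip.IKError as e: print("IKE",c,e);break
    s=manip.sense();F=np.array(s["wrist_force"])+[0,0,3.7];m=np.array(s["ft_torque"])@AX-b
    y=Ro.from_rotvec(s["tcp_rot"]).as_matrix()[:,1];act=np.radians(167.5)-np.arctan2(y@cy,y@e1)
    print("c%.2f act %.3f m %.2f"%(c,act,m),"F",np.round([F@AX,F@e1,F@cy],1),"h %.1f"%((s["tool_pos"]-SEAT)@AX))
    if abs(m)>1.2 or np.linalg.norm(F)>45:break
st()
```

```text
c0.15 act 0.147 m -0.05 F [13.9 -0.7  3. ] h 28.8
c0.30 act 0.297 m -0.04 F [13.9 -0.2  3.9] h 28.8
c0.45 act 0.447 m -0.06 F [13.3 -0.7  3.8] h 28.8
c0.60 act 0.597 m -0.02 F [12.6 -0.9  4.3] h 28.8
c0.75 act 0.747 m -0.08 F [13.7 -0.7  4.3] h 28.8
c0.90 act 0.897 m -0.05 F [13.5 -0.5  3.7] h 28.8
c0.93 act 0.926 m 0.10 F [12.8 -1.5  4. ] h 28.8
c0.96 act 0.956 m 0.11 F [13.1  0.1  4.2] h 28.8
c0.99 act 0.986 m 0.10 F [13.  -0.1  4.2] h 28.8
c1.02 act 1.016 m 0.01 F [13.4 -0.9  3.7] h 28.8
c1.05 act 1.046 m 0.08 F [13.1 -1.   3.6] h 28.8
c1.08 act 1.076 m 0.17 F [13.2 -0.2  3.6] h 28.8
c1.11 act 1.106 m 0.15 F [13.4 -0.7  3.9] h 28.8
c1.14 act 1.136 m 0.10 F [13.  -0.4  4. ] h 28.8
c1.17 act 1.166 m 0.09 F [13.1 -0.3  4.3] h 28.8
c1.20 act 1.196 m 0.08 F [13.7 -0.8  4.2] h 28.8
c1.23 act 1.223 m 1.07 F [12.2 -1.7  3.7] h 28.8
c1.26 act 1.248 m 2.31 F [10.9 -0.2  2.6] h 28.8
t30.4 tcp [549.5  99.6 120. ] F [-5.9  1.8  5.7] M [-0.96  0.82  2.09] w39.0 q [ 0.3   0.36 -0.75  2.29  1.45  0.35  0.11]
```

Run:
```python
from ins import *
manip.move_l(SEAT+28.8*AX,spin(167.5,1.225),velocity=60);st()
manip.open();st()
manip.move_l(SEAT+110*AX,velocity=120);st()
q=manip.sense()["q"];
manip.move_ptp([420,-250,300],down(7));st()
im=[]
for n,(x,y) in(("top",(260,175)),("scene",(235,200))):
    F=[manip.snapshot(n) for _ in range(5)];p=F[0][0];np.savez(f"pics/{n}9.npz",p=p,d=np.median([f[1] for f in F],0));im.append(cv2.resize(p[y-48:y+48,x-63:x+62,::-1],(390,300),interpolation=cv2.INTER_CUBIC))
cv2.imwrite("pics/c8.png",np.vstack([np.hstack(im),cv2.resize(load("scene","9")[0][...,::-1],(780,585))[:280]]))
for n in("top","scene"):
    p,d,W=load(n,"9");L=W-SEAT
    h=L@AX;a,b=L@e1,L@cy
    m=(h>62)&(h<75)&(np.hypot(a,b)<16);print(n,"hub top h",np.percentile(h[m],[10,50,90]).round(1),m.sum())
    m=(h>45)&(h<72)&(np.hypot(a,b)>28)&(np.hypot(a,b)<70);A=np.stack([a[m],b[m]],1)
    if len(A)>4:
        w,v=np.linalg.eigh(np.cov(A.T));print("  bar dir deg from e1",np.degrees(np.arctan2(v[1,1],v[0,1])).round(1),"mid",A.mean(0).round(1))
    L=W-org;m=(abs(L@cx)<10)&(L@cy<20)&(L@cy>-140)&(W[...,2]>95)&(W[...,2]<110);print("  along y",np.percentile((L@cy)[m],[1,50,99]).round(1))
    yel=(p[...,0].astype(int)-p[...,2]>60)&(p[...,1].astype(int)-p[...,2]>50)&(abs(L@cx)<40)&(abs(L@cy)<160);print("  yellow y",np.sort((L@cy)[yel]).round(0))
```

```text
t30.6 tcp [549.4  99.6 120.1] F [-0.3  4.9 -2.5] M [0.37 0.77 1.13] w39.3 q [ 0.3   0.36 -0.74  2.29  1.45  0.35  0.14]
t31.2 tcp [549.6  98.6 120. ] F [-0.4 -0.1  0.1] M [-0.04  0.54 -0.03] w85.5 q [ 0.3   0.36 -0.74  2.29  1.45  0.35  0.14]
t32.0 tcp [509.3  93.3 190.1] F [0.2 0.4 0.4] M [-0.04  0.53 -0.06] w85.6 q [ 0.51  0.16 -0.93  2.3   0.85  0.34  0.69]
t33.4 tcp [ 420.3 -248.7  299.5] F [-0.6  0.5  0.2] M [0.05 0.06 0.02] w85.5 q [ 1.31  0.23 -1.03  1.85  0.22  1.18  0.33]
top hub top h [67.4 68.9 70.8] 103
  bar dir deg from e1 -171.0 mid [ 6.6 -0.4]
  along y [-137.6  -66.8    2.6]
  yellow y [-126. -125.  -13.  -13.  -13.  -13.  -13.  -13.  -12.  -12.]
scene hub top h [68.9 69.8 70.6] 53
  bar dir deg from e1 -172.0 mid [16.6  7. ]
  along y [-136.2  -60.1    6.1]
  yellow y []
```

View pics/c8.png

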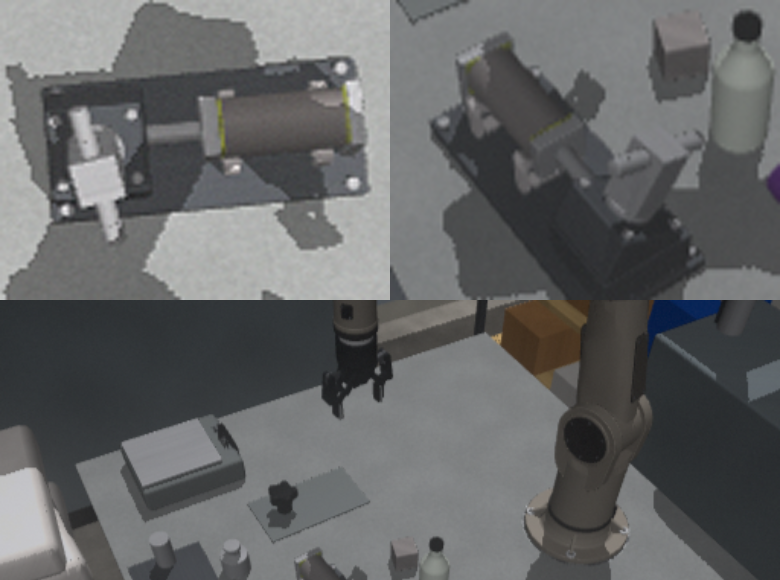

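```bash
python3 -c "
from h import *
st();manip.finish_job()"
```

```text
t33.9 tcp [ 420.1 -249.9  300. ] F [-0.5 -0.4 -1.3] M [ 0.03 -0.   -0.04] w85.2 q [ 1.31  0.23 -1.03  1.85  0.21  1.18  0.33]
the job is handed in; nothing more can be done
```

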